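# Chock the turned blank, then throw back the keeper

### The arm

A 7-joint arm with a two-finger parallel gripper is mounted at the origin on a cart in front of the work surface, level with it; the furniture and walls round the work are solid. World frame = base frame: x ahead of the robot, y to its left, z up, the work surface at z = 0. Lengths are in mm, angles in rad, forces in N, time in s.
With the tool pointing down it reaches from about 400 to 875 mm from the base axis. Payload 4.4 kg.
Tool frame: the origin (TCP) lies midway between the tips of the shut fingers; the grasp point (between the pads) lies 19 mm behind it; z points along the fingers, y is the line along which they close (so a half turn about z gives the same grasp; the last joint's range is limited). The gripper opens to 85 mm and grips with 20 to 120 N. Pads are 22 mm wide; open, the fingers measure 114 mm over their backs; the gripper's body (76 mm by 85 mm) begins 54 mm behind the grasp point. The pads swing forward as they close: fully open they stand 13 mm farther back than shut.
Start: joints at [1.193, 0.628, 0.038, 1.517, -0.027, 0.996, -0.02], TCP at [199.43, -618.664, 231.313] pointing down, gripper open.
Joint ranges: [-3.06, 3.06], [-0.37, 2.12], [-1.25, 1.32], [0.18, 2.47], [-1.1, 4.24], [0.23, 1.98], [-2.94, 2.94]. Speed limits (rad/s): [2.57, 2.57, 3.14, 3.14, 3.14, 3.14, 3.14].

### API

Orientations are given as [roll, pitch, yaw] about the fixed x, y, z axes, in that order (R = Rz(yaw) Ry(pitch) Rx(roll)).
In Python, from cell import ctrl, get_image, get_calibration gives the robot as it stands.
- The arm moves only by the shell command python3 -m creep 'ROWS'. ROWS is JSON, a list of rows, each an object of numbers: "dx", "dy", "dz": the shift along the world's x, y, z normalised to -1 to 1, where 1 is 0.4 m; "rx", "ry", "rz": the turn, a rotation vector about the world's x, y, z normalised to -1 to 1, where 1 is 2 pi rad; "grip": the closure, from -1 (fully open) to 1 (shut). A call has exactly 5 rows; each row is the pose to reach, as a shift and turn from the pose commanded when the call began, turning the shorter way round; what a row does not reach only later rows make up. A row lasts 1/8 s, in which the tool goes at most 62.5 mm and 10.7 degrees, less where a joint would pass 70% of its speed; a pose out of reach is approached as far as the arm can. A call with a number of a shift or a turn outside -1 to 1 is refused whole. A call with a gripper value outside its range is refused whole. The fingers move at their own pace and stop on an object; the grip force is fixed at half the most. Time passes only in rows, so rows that repeat a pose let the fingers close, or fill a call up. It gives the time, the measured TCP pose, the force, the opening and the grip force at its end, in the units of the state.
- ctrl.read_state(): the state, without advancing time (a new reading comes with each control period).
- get_image(name): name is "side" or "top"; returns the picture (384x512x3 uint8, red, green, blue); there is no depth.
- get_calibration(name): a dict with "mtx" (3x3 intrinsics, pixels), "world_from_camera" (4x4, takes a point from camera to world coordinates). Camera axes: x right, y down, z forward; pixel columns grow to the right and rows downward; lengths in mm; the calibration is good to about 2 mm. A picture is of the moment at which its call begins. get_calibration takes no time and is no camera call.
- ctrl.finish_job(): hands the job in; it is judged then, once.
The state is a dict: "clock": time; "qpos": joint angles; "qd": joint speeds; "tau": joint torques, N m; "eef_pos": TCP position; "tool_rot": TCP orientation; "force": force on the tool from outside, world axes, zero at the start; "torque": the same for the moment, N m; "width": finger opening in mm; "gripper_force": force on a finger pad.
Only numpy, scipy, OpenCV 4.12 (cv2) and the standard library are available. Lean on these libraries where they do the work, as an engineer would, in place of code of your own. Each camera call takes 0.05 s, during which the arm holds its last target. There are 200 camera calls.

### The job

The round turned blank on the sloping feed ramp is held only by the steel keeper bar; free it so that the turner can mark it and lift it out, without letting it roll. First set the wooden wedge chock flat on the ramp bed and push its nose snug under the middle of the blank on the downhill side, and only then swing the keeper all the way over to the uphill side. Leave the blank lying still on the ramp where it was, resting against the chock, with nothing else on the bench disturbed.

Things in the scene. Friction and masses are not known exactly. Their poses are not given: they have to be found in the camera images.
- ramp: Fixed wooden feed ramp; bed 280 mm long, 156 wide, between 12 mm plywood cheeks 20 mm above it. Origin on the bench top under the blank's place; x level, pointing uphill, y across, z up. Bed surface: z = 0.040 + 0.141 x (slope 0.14 rad) from the open lower end at x = -0.15 to 0.13, where a 22 mm back stop closes it.
- blank: Turned wooden cylinder, 76 mm diameter, 130 mm long, 6 mm tenon at each end, about 0.4 kg, lying across the ramp against the keeper bar. Origin at its centre, y along its axis; x and z turn as it rolls. It rolls freely, and off the ramp if unheld. Starts near x = -0.006, z = 0.078 in the ramp frame, within 5 mm of the middle.
- chock: Loose wooden wedge on a rubber sole, 120 mm long (x), 46 wide, 28 high, about 0.16 kg. Origin: centre of underside; x points to the nose (x = 0.060, 3 mm high); its face rises back at 35 degrees. On top near the heel a grip block: 34 mm long centred at x = -0.042, 26 wide (y), top at z = 0.059. Grasp that, or push the flat heel end at x = -0.060.
- chock_nose (a point): Middle of the lower front edge of the chock's nose. Snug under the blank it lies a level 11 mm downhill of the blank's centre, so the chock's origin is then near x = -0.075, z = 0.029 in the ramp frame, tilted with the bed. Pushed farther, it just rolls the blank uphill; left alone, it stays where it is on the bed.
- keeper (a joint): Swing of the keeper: 0 = shut (bar in front of the blank, on its downhill upper side), 1.9 rad = thrown fully back against its stop uphill. Positive about the ramp's +y. Its weight (0.2 kg) keeps it shut; past about 1.3 rad it falls the rest of the way back by itself. Little friction.
- keeper_grip (a point): Grip point on the keeper's dark wooden handle, 18 mm thick, 54 long, standing up from the middle of the bar, square to the bed when shut. The point is on its axis, 40 mm from the bar's axis, 24 mm below its free end; shut, at x = -0.055, z = 0.131 in the ramp frame, 0.143 m from the hinge. Pinched across the ramp's y, it can turn in the fingers.
- keeper_hinge (a point): On the keeper's hinge axis (along the ramp's y), midway between the cheeks: x = 0.066, z = 0.056 in the ramp frame. The keeper is a bent 10 mm steel rod with a 14 mm rubber sleeve; its arms run outside the cheeks, 196 mm apart. Shut, its cross bar's axis is at x = -0.049, z = 0.091; 50 mm clear above the bed, so the chock's nose passes under.
- sanding_block: Bystander: cork sanding block, 62 x 100 x 32 mm, loose; leave alone. Origin at the centre of its underside.
- tape_measure: Bystander: tape measure lying flat, 79 x 86 x 35 mm, loose; leave alone. Origin at the centre of its underside.
- marking_gauge: Bystander: wooden marking gauge, 60 x 180 x 66 mm, loose; leave alone. Origin at the centre of its underside.

How it is judged (in metres and radians):
On the way, in this order (a step that is already met when the one before it is completed fails the run):
1. the chock lies flat on the bed with its nose under the middle of the blank while the keeper is still shut (horizontal distance between chock_nose and blank below 0.026 m and z of chock_nose in the frame of ramp between 0.028 and 0.048 m and angle between chock's own z axis and vertical below 0.24 rad and value of joint keeper below 0.12 rad), for 0.2 s.
2. the keeper is thrown back and the blank stays (value of joint keeper above 1.7 rad and distance of blank from where it was at the start of the episode below 0.025 m), for 0.2 s.
At the end, for the whole second after the job is handed in: Keeper beyond 1.7 rad; blank still on the bed, within 25 mm of its start and 0.15 rad of square across, resting against the chock; chock flat on the bed pointing uphill within 0.4 rad, the middle of its nose within 26 mm (level distance) of the blank's centre (all of step 2 and linear speed of blank below 0.01 m/s and contact force between blank and chock above 0.05 N and contact force between blank and ramp above 0.3 N and horizontal distance between chock_nose and blank below 0.026 m and z of chock_nose in the frame of ramp between 0.028 and 0.048 m and angle between chock's own z axis and vertical below 0.24 rad and angle between the y axis of blank and the y axis of ramp, either way round below 0.15 rad and angle between the x axis of chock and the x axis of ramp, either way round below 0.4 rad); the robot touches nothing.
It fails at once if the blank rolls or is carried away (more than 50 mm) (distance of blank from where it was at the start of the episode above 0.05 m).
It fails at once if the keeper is opened before the chock is under the blank (value of joint keeper above 0.5 rad and horizontal distance between chock_nose and blank above 0.06 m).
It fails at once if the sanding block, tape measure or marking gauge is pushed more than 30 mm (distance of any of sanding_block, tape_measure, marking_gauge from where it was at the start of the episode above 0.03 m).
It also fails if it takes over 51 s, if anything falls off the work surface, if the arm or the gripper's body presses on something with over 40 N, if the wrist force passes 120 N, or if a joint passes its speed limit or range.

## Working session

There is one attempt and no reset: what is moved stays moved. The work goes in short steps, Python scripts to look and compute and a shell command to move; the robot and the scene stay as the last step left them, time stands still between calls to the robot, and variables do not carry over. Pictures are saved under pics/ and viewed, at most 10 in all, crops included, and the job is handed in when it is done.

```bash
ls; mkdir -p pics; python3 - <<'E'
from cell import ctrl,get_image,get_calibration
import cv2
for n in("side","top"):
    cv2.imwrite(f"pics/{n}0.png",cv2.cvtColor(get_image(n),cv2.COLOR_RGB2BGR))
    c=get_calibration(n);print(n,c["mtx"],c["world_from_camera"])
s=ctrl.read_state();print(s)
E
```

```text
pics
side [[469.0130004    0.         252.80674027]
 [  0.         469.0130004  195.14583717]
 [  0.           0.           1.        ]] [[ 9.91576951e-01 -4.42378532e-02  1.21729873e-01  3.39911886e+02]
 [-1.28417062e-01 -4.58131449e-01  8.79559341e-01 -1.39414444e+03]
 [ 1.68584660e-02 -8.87782962e-01 -4.59953481e-01  6.87120857e+02]
 [ 0.00000000e+00  0.00000000e+00  0.00000000e+00  1.00000000e+00]]
top [[385.62201621   0.         261.79196544]
 [  0.         385.62201621 188.65769869]
 [  0.           0.           1.        ]] [[-2.38227214e-02 -9.87105819e-01  1.58286389e-01  3.26047508e+02]
 [-9.99550395e-01  2.06348072e-02 -2.17534330e-02 -2.28510375e+02]
 [ 1.82067311e-02 -1.58733448e-01 -9.87153589e-01  1.18522838e+03]
 [ 0.00000000e+00  0.00000000e+00  0.00000000e+00  1.00000000e+00]]
{'clock': 0.1, 'qpos': array([ 1.19318031,  0.62928029,  0.03844284,  1.5182386 , -0.02698485,
        0.99634407, -0.01998892]), 'qd': array([ 0.00017099, -0.00048951, -0.00046126, -0.00218997, -0.00170198,
        0.00069113,  0.00106087]), 'tau': array([ 2.48065240e-03, -5.64537263e+01,  1.23019036e+00, -1.93975443e+01,
        1.12159163e-02,  5.41788497e-03,  8.73820568e-06]), 'eef_pos': array([ 199.26565478, -618.11218896,  230.47316487]), 'tool_rot': array([-3.13984056e+00,  3.04555292e-05,  3.11837581e-01]), 'force': array([0.06801147, 0.76332796, 0.40373386]), 'torque': array([-0.00349635,  0.02103465,  0.01416529]), 'gripper_force': 0.0, 'width': 85.61393782456186}
```

View pics/side0.png

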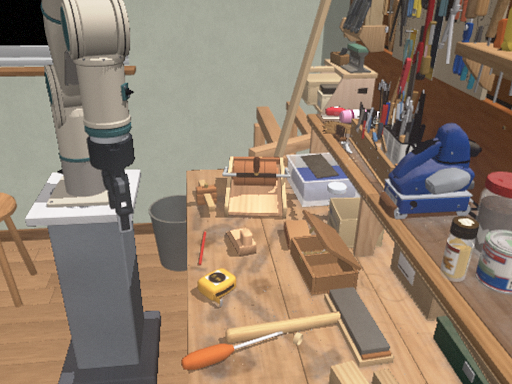

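View pics/top0.png

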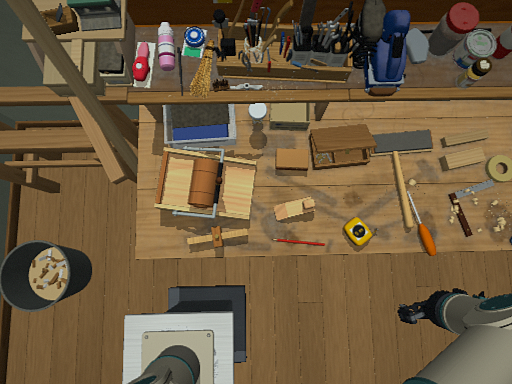

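The side view shows the ramp near (255,188) with the blank at (258,170), the chock at (240,241) and the tape at (215,285). In the top view the ramp spans (155..255,148..220) and its open end faces right (world -y). The keeper bar is at column ~220, the chock at (295,208) with its nose to the left, the sanding block at (292,158) and the gauge at (217,238). I'll zoom in for exact features.

```bash
python3 - <<'E'
import cv2
t=cv2.imread("pics/top0.png")[140:260,150:325]
cv2.imwrite("pics/topc.png",cv2.resize(t,None,fx=4.5,fy=4.5,interpolation=cv2.INTER_CUBIC))
t=cv2.imread("pics/side0.png")[145:265,185:320]
cv2.imwrite("pics/sidec.png",cv2.resize(t,None,fx=5,fy=5,interpolation=cv2.INTER_CUBIC))
E
```

```text
(no output)
```

View pics/topc.png

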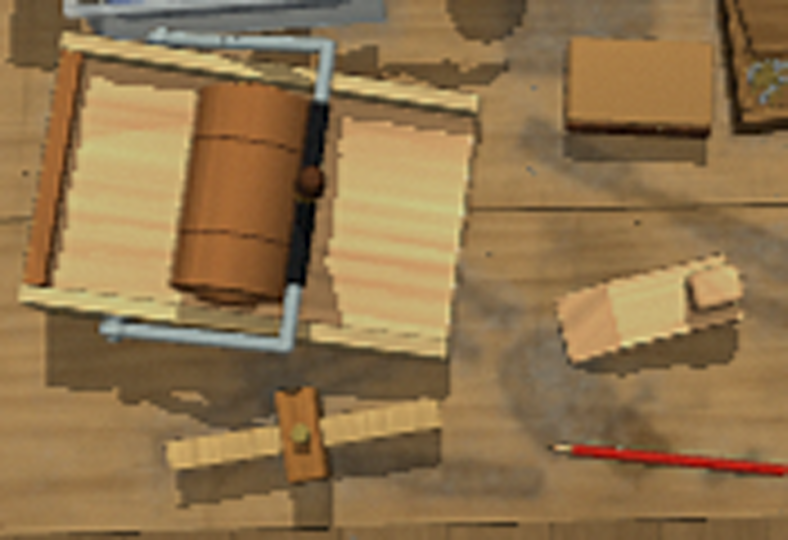

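View pics/sidec.png

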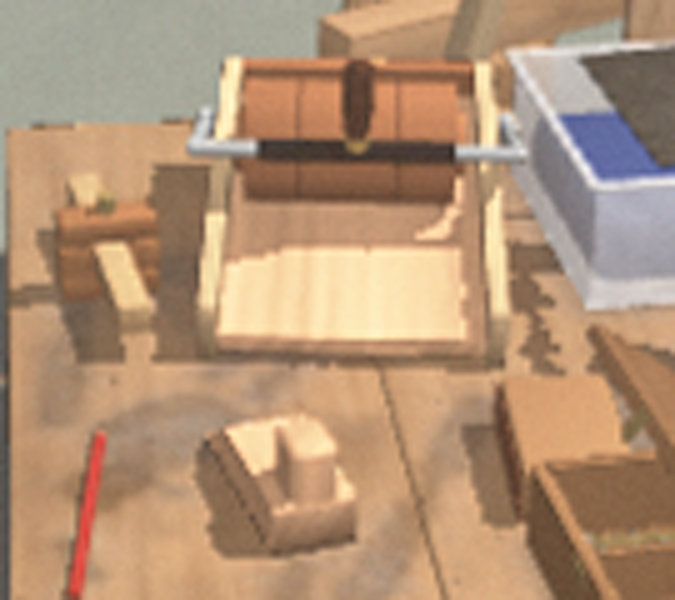

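The crops show the chock lying flat. In the top crop its nose edge runs (558,300)-(572,362) and its grip top is near (715,284). The handle tip is at (310,180) in the top crop and (360,65) in the side crop. The keeper corners are at (330,45) and (290,348) in the top crop, and (522,152) and (190,148) in the side crop.

```bash
cat > h.py <<'E'
import numpy as np
from cell import get_calibration
C={n:get_calibration(n) for n in("side","top")}
def ray(n,u,v):
    K=C[n]["mtx"];T=C[n]["world_from_camera"]
    d=T[:3,:3]@np.linalg.inv(K)@[u,v,1];return T[:3,3],d/np.linalg.norm(d)
def onz(n,u,v,z):
    o,d=ray(n,u,v);return o+d*(z-o[2])/d[2]
def tri(t,s):
    (o1,d1),(o2,d2)=ray("top",*t),ray("side",*s)
    k=np.linalg.lstsq(np.c_[d1,-d2],o2-o1,rcond=None)[0]
    a,b=o1+k[0]*d1,o2+k[1]*d2;return (a+b)/2,np.linalg.norm(a-b)
def proj(n,p):
    T=C[n]["world_from_camera"];q=C[n]["mtx"]@(T[:3,:3].T@(np.array(p)-T[:3,3]));return q[:2]/q[2]
tc=lambda x,y:(150-.4+x/4.5,140-.4+y/4.5)
sc=lambda x,y:(185-.4+x/5,145-.4+y/5)
E
python3 - <<'E'
from h import *
np.set_printoptions(precision=1,suppress=True)
P={'grip top':((715,284),(307,434)),'handle tip':((310,180),(360,65)),'bar R':((330,45),(522,152)),'bar L':((290,348),(190,148)),'cheek lowR':((480,97),(505,335)),'cheek lowL':((446,357),(203,337)),'cheekupR':((65,35),(490,60)),'cheekupL':((20,295),(222,60)),'sand top NL':((568,38),(505,380))}
for k,(a,b) in P.items(): print(k,*tri(tc(*a),sc(*b)))
q=lambda x,y,z:print((x,y),z,onz("top",*tc(x,y),z))
print("chock nose");q(558,298,2);q(572,362,2);print("heel top");q(722,253,28);q(742,292,28);print("grip");[q(*c,59) for c in((688,272),(732,262),(743,296),(697,306))]
print("cheeks");q(480,97,39);q(446,357,39);q(65,35,78);q(20,300,78)
print('heel bottom side');[print(onz("side",*sc(*c),0)) for c in((272,553),(355,520))]
E
```

```text
grip top [ 462.5 -390.    59.4] 1.492157666563486
handle tip [ 521.3 -134.2  151.6] 4.207832401686608
bar R [ 619.9 -142.5   94.9] 3.413674731951948
bar L [ 423.5 -115.7   93.9] 1.2296587244022983
cheek lowR [ 597.2 -239.    25. ] 2.1648459877567894
cheek lowL [ 422.5 -212.5   18.1] 2.4970893142865993
cheekupR [633.5  31.1  81.7] 3.491989001080759
cheekupL [460.   58.   77.6] 4.222183875079437
sand top NL [ 609.4 -298.1   36. ] 51.14101485557703
chock nose
(558, 298) 2 [ 461.3 -289.8    2. ]
(572, 362) 2 [ 417.2 -298.1    2. ]
heel top
(722, 253) 28 [ 486.5 -400.1   28. ]
(742, 292) 28 [ 459.7 -412.4   28. ]
grip
(688, 272) 59 [ 470.1 -372.6   59. ]
(732, 262) 59 [ 476.1 -401.8   59. ]
(743, 296) 59 [ 453.5 -408.    59. ]
(697, 306) 59 [ 447.6 -377.6   59. ]
cheeks
(480, 97) 39 [ 595. -239.   39.]
(446, 357) 39 [ 419.6 -212.7   39. ]
(65, 35) 78 [632.7  32.1  78. ]
(20, 300) 78 [458.8  57.8  78. ]
heel bottom side
[ 443.9 -407.2    0. ]
[ 490.1 -381.8    0. ]
```

```bash
cat > to.py <<'E'
import sys,numpy as np
from cell import ctrl
from scipy.spatial.transform import Rotation as R
def to(x,y,z,yaw,tilt=0):
    s=ctrl.read_state();d=(np.array([x,y,z])-s["eef_pos"])/400
    T=R.from_euler("z",yaw,degrees=True)*R.from_euler("y",-tilt)*R.from_euler("x",np.pi)
    r=(T*R.from_euler("xyz",s["tool_rot"]).inv()).as_rotvec()
    print("d",d.round(4),"r",(r/2/np.pi).round(4),"| deg",np.degrees(np.linalg.norm(r)).round(1),"pos",s["eef_pos"].round(1),"F",s["force"].round(1),"w",round(s["width"],1),"t",round(s["clock"],2))
O=np.array([528.8,-78.5]);PSI=81.9
def ramp(x,z,yaw=PSI,tilt=0,y=0):
    a=np.radians(PSI);p=O+x*np.array([np.cos(a),np.sin(a)])+y*np.array([-np.sin(a),np.cos(a)]);to(*p,z,yaw,tilt)
if __name__=="__main__": eval(sys.argv[1])
E
python3 - <<'E'
from h import *
from to import to
t=[ray("top",122,165),ray("top",45,20)];s=[ray("side",327,0),ray("side",280,150)]
n=np.cross(s[0][1],s[1][1])
for o,d in t:
    k=n@(s[0][0]-o)/(n@d);print((o+k*d).round())
to(462,-391,150,102.5)
E
```

```text
[ 626.  220. -114.]
[767. 159. 507.]
d [ 0.6568  0.5678 -0.2012] r [-1.000e-04 -3.000e-04  2.351e-01] | deg 84.6 pos [ 199.3 -618.1  230.5] F [0.1 0.8 0.4] w 85.6 t 0.1
```

```bash
python3 -m creep '[{"dx":0.13,"dy":0.11,"dz":0,"rz":0.03,"grip":-1},{"dx":0.24,"dy":0.21,"dz":-0.02,"rz":0.059,"grip":-1},{"dx":0.35,"dy":0.3,"dz":-0.04,"rz":0.088,"grip":-1},{"dx":0.46,"dy":0.4,"dz":-0.07,"rz":0.117,"grip":-1},{"dx":0.56,"dy":0.48,"dz":-0.1,"rz":0.146,"grip":-1}]'; python3 to.py 'to(462,-391,110,102.5)'
```

```text
d [ 0.6568  0.5678 -0.3012] r [-1.000e-04 -3.000e-04  2.351e-01] | deg 84.6 pos [ 199.3 -618.1  230.5] F [0.1 0.8 0.4] w 85.6 t 0.1$[0]: bad value
```

```bash
python3 -m creep '[{"dx":0.13,"dy":0.11,"dz":0,"rx":0,"ry":0,"rz":0.03,"grip":-1},{"dx":0.24,"dy":0.21,"dz":-0.02,"rx":0,"ry":0,"rz":0.059,"grip":-1},{"dx":0.35,"dy":0.3,"dz":-0.04,"rx":0,"ry":0,"rz":0.088,"grip":-1},{"dx":0.46,"dy":0.4,"dz":-0.07,"rx":0,"ry":0,"rz":0.117,"grip":-1},{"dx":0.56,"dy":0.48,"dz":-0.1,"rx":0,"ry":0,"rz":0.146,"grip":-1}]'; python3 to.py 'to(462,-391,110,102.5)'
```

```text
clock: 0.72
eef_pos: [425.0, -424.5, 190.8]
tool_rot: [-3.141, -0.001, 1.236]
force: [0.1, -0.8, 0.2]
width: 85.4
gripper_force: 0.0
d [ 0.0926  0.0837 -0.2021] r [-0.0001 -0.      0.0879] | deg 31.7 pos [ 425.  -424.5  190.8] F [ 0.1 -0.8  0.2] w 85.4 t 0.72
```

```bash
python3 -m creep '[{"dx":0.04,"dy":0.04,"dz":-0.05,"rx":0,"ry":0,"rz":0.03,"grip":-1},{"dx":0.09,"dy":0.08,"dz":-0.1,"rx":0,"ry":0,"rz":0.059,"grip":-1},{"dx":0.0926,"dy":0.0837,"dz":-0.15,"rx":0,"ry":0,"rz":0.088,"grip":-1},{"dx":0.0926,"dy":0.0837,"dz":-0.2,"rx":0,"ry":0,"rz":0.088,"grip":-1},{"dx":0.0926,"dy":0.0837,"dz":-0.2,"rx":0,"ry":0,"rz":0.088,"grip":-1}]'; python3 to.py 'to(462,-391,33,102.5)'; python3 - <<'E'
from cell import get_image
import cv2
t=cv2.cvtColor(get_image("top"),cv2.COLOR_RGB2BGR)[150:250,240:340];s=cv2.cvtColor(get_image("side"),cv2.COLOR_RGB2BGR)[190:290,190:290]
cv2.imwrite("pics/hover.png",cv2.resize(cv2.hconcat([t,s]),None,fx=4,fy=4,interpolation=cv2.INTER_CUBIC))
E
```

```text
clock: 1.35
eef_pos: [459.1, -392.4, 109.5]
tool_rot: [-3.139, -0.003, 1.782]
force: [-0.1, -0.4, 0.5]
width: 84.9
gripper_force: 0.0
d [ 0.0073  0.0035 -0.1914] r [-0.0004 -0.0005  0.0011] | deg 0.5 pos [ 459.1 -392.4  109.5] F [-0.1 -0.4  0.5] w 84.9 t 1.35
```

View pics/hover.png

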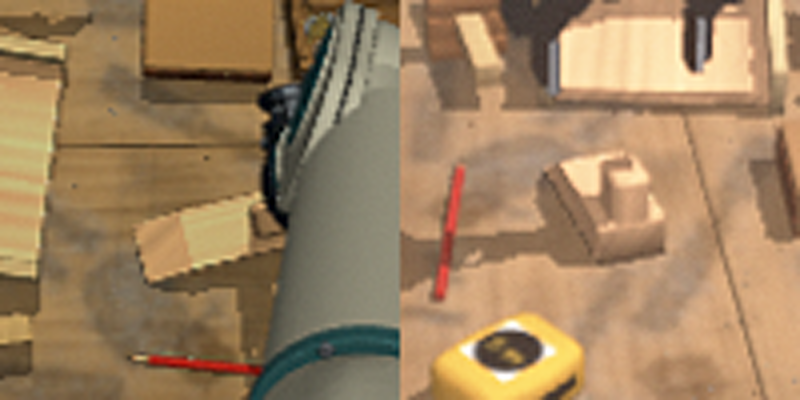

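The fingers hover on both sides of the grip block, at crop columns ~552 and ~700 against the block centre at 625, so they are aligned. I'll descend and grip.

```bash
python3 -m creep '[{"dx":0.004,"dy":0.003,"dz":-0.06,"rx":0,"ry":0,"rz":0,"grip":-1},{"dx":0.004,"dy":0.003,"dz":-0.12,"rx":0,"ry":0,"rz":0,"grip":-1},{"dx":0.004,"dy":0.003,"dz":-0.16,"rx":0,"ry":0,"rz":0,"grip":-1},{"dx":0.004,"dy":0.003,"dz":-0.186,"rx":0,"ry":0,"rz":0,"grip":-1},{"dx":0.004,"dy":0.003,"dz":-0.19,"rx":0,"ry":0,"rz":0,"grip":-1}]'; python3 to.py 'to(462,-391,33,102.5)'
```

```text
clock: 2.08
eef_pos: [462.0, -392.0, 35.1]
tool_rot: [-3.141, -0.0, 1.782]
force: [0.4, 0.4, -0.5]
width: 85.5
gripper_force: 0.0
d [-0.0001  0.0025 -0.0053] r [-0.     -0.      0.0011] | deg 0.4 pos [ 462.  -392.    35.1] F [ 0.4  0.4 -0.5] w 85.5 t 2.08
```

```bash
python3 -m creep '[{"dx":0,"dy":0,"dz":0,"rx":0,"ry":0,"rz":0,"grip":1},{"dx":0,"dy":0,"dz":0,"rx":0,"ry":0,"rz":0,"grip":1},{"dx":0,"dy":0,"dz":0,"rx":0,"ry":0,"rz":0,"grip":1},{"dx":0,"dy":0,"dz":0,"rx":0,"ry":0,"rz":0,"grip":1},{"dx":0,"dy":0,"dz":0,"rx":0,"ry":0,"rz":0,"grip":1}]'; python3 to.py 'to(462,-391,33,102.5)'
```

```text
clock: 2.7
eef_pos: [462.5, -392.4, 35.9]
tool_rot: [3.141, 0.001, 1.782]
force: [0.1, -0.7, 4.5]
width: 25.1
gripper_force: 60.5
d [-0.0013  0.0035 -0.0073] r [0.0001 0.0002 0.0011] | deg 0.4 pos [ 462.5 -392.4   35.9] F [ 0.1 -0.7  4.5] w 25.1 t 2.7
```

```bash
python3 -m creep '[{"dx":0,"dy":0,"dz":0.03,"rx":0,"ry":0,"rz":0,"grip":1},{"dx":0,"dy":0,"dz":0.08,"rx":0,"ry":0,"rz":0,"grip":1},{"dx":0,"dy":0,"dz":0.14,"rx":0,"ry":0,"rz":0,"grip":1},{"dx":0,"dy":0,"dz":0.2,"rx":0,"ry":0,"rz":0,"grip":1},{"dx":0,"dy":0,"dz":0.2,"rx":0,"ry":0,"rz":0,"grip":1}]'; python3 to.py 'ramp(-190,110,tilt=0.14)'
```

```text
clock: 3.32
eef_pos: [463.5, -392.9, 118.0]
tool_rot: [3.138, 0.004, 1.782]
force: [0.1, 0.6, -2.4]
width: 24.6
gripper_force: 59.7
d [ 0.0964  0.3159 -0.0201] r [ 0.023   0.0013 -0.056 ] | deg 21.8 pos [ 463.5 -392.9  118. ] F [ 0.1  0.6 -2.4] w 24.6 t 3.33
```

```bash
python3 -m creep '[{"dx":0.025,"dy":0.08,"dz":0,"rx":0.005,"ry":0,"rz":-0.014,"grip":1},{"dx":0.05,"dy":0.16,"dz":0,"rx":0.011,"ry":0,"rz":-0.028,"grip":1},{"dx":0.075,"dy":0.24,"dz":-0.01,"rx":0.017,"ry":0.001,"rz":-0.042,"grip":1},{"dx":0.096,"dy":0.316,"dz":-0.02,"rx":0.023,"ry":0.0013,"rz":-0.056,"grip":1},{"dx":0.096,"dy":0.316,"dz":-0.02,"rx":0.023,"ry":0.0013,"rz":-0.056,"grip":1}]'; python3 to.py 'ramp(-190,110,tilt=0.14)'; python3 - <<'E'
from cell import get_image
import cv2
t=cv2.cvtColor(get_image("top"),cv2.COLOR_RGB2BGR)[145:245,190:290];s=cv2.cvtColor(get_image("side"),cv2.COLOR_RGB2BGR)[145:245,205:305]
cv2.imwrite("pics/held.png",cv2.resize(cv2.hconcat([t,s]),None,fx=4,fy=4,interpolation=cv2.INTER_CUBIC))
E
```

```text
clock: 3.95
eef_pos: [500.3, -262.8, 106.5]
tool_rot: [-3.137, -0.146, 1.433]
force: [0.1, -1.1, -0.5]
width: 25.1
gripper_force: 59.6
d [ 0.0042 -0.0094  0.0088] r [-0.0011 -0.0006 -0.0006] | deg 0.5 pos [ 500.3 -262.8  106.5] F [ 0.1 -1.1 -0.5] w 25.1 t 3.95
```

View pics/held.png

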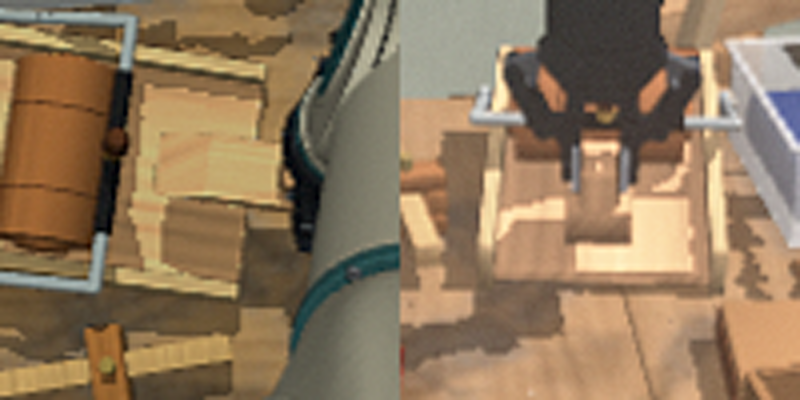

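The held chock's nose edge is at top-crop (158,135)-(158,195), and the chock looks roughly aligned with the ramp. Next I'll compute the nose offset.

```bash
python3 - <<'E'
from h import *
from to import O,PSI
a=np.radians(PSI);X=np.array([np.cos(a),np.sin(a)]);Y=np.array([-np.sin(a),np.cos(a)])
f=lambda p:np.array([X@(p[:2]-O),Y@(p[:2]-O)]).round(1)
t=lambda x,y:(190-.4+x/4,145-.4+y/4)
for c in((158,133),(158,195)):print("nose",f(onz("top",*t(*c),86)))
print("tcp",f(np.array([500.3,-262.8])))
print("handle tip",f(onz("top",*t(115,140),154)),"bar ends",f(onz("top",*t(133,18),91)),f(onz("top",*t(98,290),91)))
print("cheek ends",f(onz("top",*t(265,62),39)),f(onz("top",*t(237,297),39)))
# blank ends (body corners seen from top at axis height ~78): 
print("blank",[f(onz("top",*t(*c),78)) for c in((22,55),(118,72),(4,238),(95,250))])
E
```

```text
nose [-78.5 -18.4]
nose [-84.4  26.6]
tcp [-186.5    2.2]
handle tip [-56.3   2.1] bar ends [-49.7 -99.9] [-51.6  99.8]
cheek ends [-147.9  -91.3] [-148.7   88.9]
blank [array([ 28.8, -65.6]), array([-42.7, -61.5]), array([22.1, 69.8]), array([-44. ,  70.6])]
```

```bash
python3 to.py 'ramp(-155,62,tilt=0.14,y=1)'
```

```text
d [ 0.0151  0.0858 -0.1121] r [-0.0006 -0.0005 -0.0002] | deg 0.3 pos [ 499.9 -266.1  106.8] F [-0.4 -0.9 -2. ] w 24.6 t 4.05
```

```bash
python3 -m creep '[{"dx":0.004,"dy":0.02,"dz":-0.05,"rx":0,"ry":0,"rz":0,"grip":1},{"dx":0.008,"dy":0.043,"dz":-0.08,"rx":0,"ry":0,"rz":0,"grip":1},{"dx":0.015,"dy":0.086,"dz":-0.1,"rx":-0.0005,"ry":-0.0005,"rz":0,"grip":1},{"dx":0.015,"dy":0.086,"dz":-0.112,"rx":-0.0005,"ry":-0.0005,"rz":0,"grip":1},{"dx":0.015,"dy":0.086,"dz":-0.112,"rx":-0.0005,"ry":-0.0005,"rz":0,"grip":1}]'; python3 to.py 'ramp(-155,54,tilt=0.14,y=1)'
python3 -m creep '[{"dx":0,"dy":0,"dz":-0.006,"rx":0,"ry":0,"rz":0,"grip":1},{"dx":0,"dy":0,"dz":-0.012,"rx":0,"ry":0,"rz":0,"grip":1},{"dx":0,"dy":0,"dz":-0.015,"rx":0,"ry":0,"rz":0,"grip":1},{"dx":0,"dy":0,"dz":-0.018,"rx":0,"ry":0,"rz":0,"grip":1},{"dx":0,"dy":0,"dz":-0.018,"rx":0,"ry":0,"rz":0,"grip":1}]'; python3 to.py 'ramp(-155,54,tilt=0.14,y=1)'
```

```text
clock: 4.68
eef_pos: [506.2, -232.2, 62.2]
tool_rot: [-3.142, -0.141, 1.429]
force: [0.2, -0.2, -1.0]
width: 24.5
gripper_force: 59.7
d [-0.0005  0.0009 -0.0205] r [-0.0001  0.      0.    ] | deg 0.0 pos [ 506.2 -232.2   62.2] F [ 0.2 -0.2 -1. ] w 24.5 t 4.67
clock: 5.3
eef_pos: [506.4, -231.2, 55.2]
tool_rot: [3.141, -0.141, 1.43]
force: [-0.7, 0.6, -2.1]
width: 24.8
gripper_force: 59.7
d [-0.0011 -0.0016 -0.0031] r [-0.0002  0.0001 -0.0001] | deg 0.1 pos [ 506.4 -231.2   55.2] F [-0.7  0.6 -2.1] w 24.8 t 5.3
```

```bash
python3 -m creep '[{"dx":0.003,"dy":0.02,"dz":0.003,"rx":0,"ry":0,"rz":0,"grip":1},{"dx":0.006,"dy":0.04,"dz":0.006,"rx":0,"ry":0,"rz":0,"grip":1},{"dx":0.009,"dy":0.06,"dz":0.0085,"rx":0,"ry":0,"rz":0,"grip":1},{"dx":0.009,"dy":0.063,"dz":0.009,"rx":0,"ry":0,"rz":0,"grip":1},{"dx":0.009,"dy":0.063,"dz":0.009,"rx":0,"ry":0,"rz":0,"grip":1}]'; python3 to.py 'ramp(-128,56,tilt=0.14,y=1)'
python3 -m creep '[{"dx":0,"dy":0,"dz":-0.003,"rx":0,"ry":0,"rz":0,"grip":1},{"dx":0,"dy":0,"dz":-0.005,"rx":0,"ry":0,"rz":0,"grip":1},{"dx":0,"dy":0,"dz":-0.006,"rx":0,"ry":0,"rz":0,"grip":1},{"dx":0,"dy":0,"dz":-0.006,"rx":0,"ry":0,"rz":0,"grip":1},{"dx":0,"dy":0,"dz":-0.006,"rx":0,"ry":0,"rz":0,"grip":1}]'; python3 to.py 'ramp(-123,58,tilt=0.14,y=1)'
```

```text
clock: 5.92
eef_pos: [510.1, -206.0, 59.0]
tool_rot: [3.141, -0.141, 1.43]
force: [-0.6, -0.4, -1.3]
width: 24.8
gripper_force: 59.7
d [-0.0007  0.0022 -0.0074] r [-0.0002  0.0001 -0.0001] | deg 0.1 pos [ 510.1 -206.    59. ] F [-0.6 -0.4 -1.3] w 24.8 t 5.92
clock: 6.55
eef_pos: [510.1, -206.5, 58.0]
tool_rot: [3.141, -0.141, 1.429]
force: [-3.0, -0.5, 12.9]
width: 24.8
gripper_force: 61.6
d [0.001  0.0158 0.    ] r [-0.0001  0.0002  0.    ] | deg 0.1 pos [ 510.1 -206.5   58. ] F [-3.  -0.5 12.9] w 24.8 t 6.55
```

```bash
python3 -m creep '[{"dx":0,"dy":0,"dz":0.002,"rx":0,"ry":0,"rz":0,"grip":1},{"dx":0.001,"dy":0.006,"dz":0.003,"rx":0,"ry":0,"rz":0,"grip":1},{"dx":0.0015,"dy":0.011,"dz":0.0037,"rx":0,"ry":0,"rz":0,"grip":1},{"dx":0.0015,"dy":0.011,"dz":0.0037,"rx":0,"ry":0,"rz":0,"grip":1},{"dx":0.0015,"dy":0.011,"dz":0.0037,"rx":0,"ry":0,"rz":0,"grip":1}]'; python3 to.py 'ramp(-123,58,tilt=0.14,y=1)'; python3 - <<'E'
from cell import get_image
import cv2
t=cv2.cvtColor(get_image("top"),cv2.COLOR_RGB2BGR)[145:245,170:270];s=cv2.cvtColor(get_image("side"),cv2.COLOR_RGB2BGR)[145:245,205:305]
cv2.imwrite("pics/push.png",cv2.resize(cv2.hconcat([t,s]),None,fx=4,fy=4,interpolation=cv2.INTER_CUBIC))
E
```

```text
clock: 7.18
eef_pos: [510.9, -204.0, 58.4]
tool_rot: [3.14, -0.139, 1.428]
force: [-1.4, -5.7, 5.3]
width: 24.9
gripper_force: 60.7
d [-0.0011  0.0097 -0.001 ] r [0.0003 0.0003 0.0002] | deg 0.2 pos [ 510.9 -204.    58.4] F [-1.4 -5.7  5.3] w 24.9 t 7.17
```

View pics/push.png

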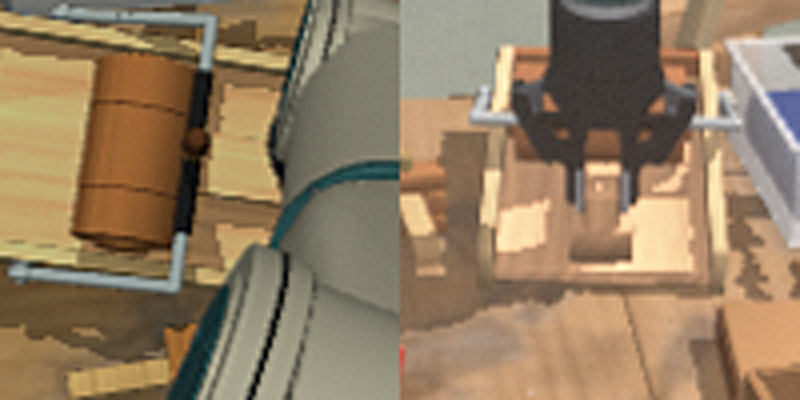

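The keeper is still shut and the blank has not moved. The chock is centred with its nose under the bar. I'll ease the load and push a little farther.

```bash
python3 -m creep '[{"dx":0,"dy":0,"dz":0.002,"rx":0,"ry":0,"rz":0,"grip":1},{"dx":0,"dy":0.002,"dz":0.003,"rx":0,"ry":0,"rz":0,"grip":1},{"dx":0.001,"dy":0.005,"dz":0.003,"rx":0,"ry":0,"rz":0,"grip":1},{"dx":0.001,"dy":0.007,"dz":0.0035,"rx":0,"ry":0,"rz":0,"grip":1},{"dx":0.001,"dy":0.007,"dz":0.0035,"rx":0,"ry":0,"rz":0,"grip":1}]'; python3 to.py 'ramp(-123,58,tilt=0.14,y=1)'
```

```text
clock: 7.9
eef_pos: [511.1, -198.4, 59.2]
tool_rot: [3.141, -0.142, 1.43]
force: [0.2, -0.5, -1.4]
width: 24.7
gripper_force: 59.7
d [-0.0014 -0.0044 -0.0031] r [-0.0003  0.0001 -0.0001] | deg 0.1 pos [ 511.1 -198.4   59.2] F [ 0.2 -0.5 -1.4] w 24.7 t 7.9
```

```bash
python3 -m creep '[{"dx":0,"dy":0,"dz":-0.002,"rx":0,"ry":0,"rz":0,"grip":1},{"dx":0,"dy":0,"dz":-0.003,"rx":0,"ry":0,"rz":0,"grip":1},{"dx":0,"dy":0,"dz":-0.003,"rx":0,"ry":0,"rz":0,"grip":1},{"dx":0,"dy":0,"dz":-0.003,"rx":0,"ry":0,"rz":0,"grip":1},{"dx":0,"dy":0,"dz":-0.003,"rx":0,"ry":0,"rz":0,"grip":1}]'; python3 to.py 'ramp(-121,59,tilt=0.14,y=1)'; cat > chk.py <<'E'
import cv2,numpy as np
from cell import get_image
t=cv2.cvtColor(get_image("top"),cv2.COLOR_RGB2BGR);a=cv2.imread("pics/top0.png")
def edge(i): # blank: orange-brown mask inside bed
    h=cv2.cvtColor(i,cv2.COLOR_BGR2HSV)[155:212,180:232];m=(h[...,0]<14)&(h[...,1]>140)&(h[...,2]>90)
    ys,xs=np.nonzero(m);return m.sum(),xs.mean().round(2),ys.mean().round(2),np.percentile(xs,[5,95])
print(edge(a),edge(t),"absdiff",cv2.absdiff(a,t)[155:212,180:222].mean())
p,q=[cv2.cvtColor(i,cv2.COLOR_BGR2GRAY)[155:212,182:214].astype(np.float32) for i in(a,t)]
print(cv2.phaseCorrelate(p,q))
E
python3 chk.py
```

```text
clock: 8.52
eef_pos: [511.1, -198.4, 59.2]
tool_rot: [3.141, -0.142, 1.43]
force: [-3.0, -0.8, 8.6]
width: 24.7
gripper_force: 61.1
d [-0.0008  0.0006 -0.0004] r [-0.0002  0.0001 -0.0001] | deg 0.1 pos [ 511.1 -198.4   59.2] F [-3.  -0.8  8.6] w 24.7 t 8.53
(np.int64(242), np.float64(23.18), np.float64(27.47), array([11.05, 35.  ])) (np.int64(256), np.float64(22.29), np.float64(26.34), array([10., 34.])) absdiff 5.689640768588137
((-0.40228402617450243, -0.07101526847187145), 0.9918626810113589)
```

The blank moved about 0.4 px (~1 mm) uphill, so the chock is snug against it. I'll release and retreat along the tool axis.

```bash
python3 -m creep '[{"dx":0,"dy":0,"dz":0.002,"rx":0,"ry":0,"rz":0,"grip":1},{"dx":0,"dy":0,"dz":0.002,"rx":0,"ry":0,"rz":0,"grip":-1},{"dx":0,"dy":0,"dz":0.002,"rx":0,"ry":0,"rz":0,"grip":-1},{"dx":0,"dy":0,"dz":0.002,"rx":0,"ry":0,"rz":0,"grip":-1},{"dx":0,"dy":0,"dz":0.002,"rx":0,"ry":0,"rz":0,"grip":-1}]'
python3 -m creep '[{"dx":-0.001,"dy":-0.006,"dz":0.04,"rx":0,"ry":0,"rz":0,"grip":-1},{"dx":-0.002,"dy":-0.014,"dz":0.1,"rx":0,"ry":0,"rz":0,"grip":-1},{"dx":-0.005,"dy":-0.034,"dz":0.2,"rx":0,"ry":0,"rz":0,"grip":-1},{"dx":-0.006,"dy":-0.045,"dz":0.32,"rx":0,"ry":0,"rz":0,"grip":-1},{"dx":-0.006,"dy":-0.045,"dz":0.35,"rx":0,"ry":0,"rz":0,"grip":-1}]'; python3 to.py 'ramp(-55,180,y=1)'; python3 chk.py
```

```text
clock: 9.2
eef_pos: [511.1, -198.6, 58.9]
tool_rot: [3.141, -0.142, 1.43]
force: [0.5, 0.1, 0.6]
width: 85.3
gripper_force: 0.0
clock: 9.82
eef_pos: [510.5, -218.1, 203.1]
tool_rot: [3.134, -0.139, 1.43]
force: [0.2, -0.3, -0.4]
width: 85.5
gripper_force: 0.0
d [ 0.0239  0.2132 -0.0578] r [-0.0217  0.0042  0.    ] | deg 8.0 pos [ 510.5 -218.1  203.1] F [ 0.2 -0.3 -0.4] w 85.5 t 9.82
(np.int64(242), np.float64(23.18), np.float64(27.47), array([11.05, 35.  ])) (np.int64(228), np.float64(22.46), np.float64(26.72), array([10., 33.])) absdiff 6.277360066833751
((-0.3508396552435116, -0.11881775140686202), 0.9851661262412866)
```

```bash
python3 -m creep '[{"dx":0.006,"dy":0.05,"dz":0.01,"rx":-0.005,"ry":0.001,"rz":0,"grip":-1},{"dx":0.012,"dy":0.11,"dz":0.01,"rx":-0.011,"ry":0.002,"rz":0,"grip":-1},{"dx":0.018,"dy":0.17,"dz":0,"rx":-0.017,"ry":0.003,"rz":0,"grip":-1},{"dx":0.024,"dy":0.213,"dz":-0.03,"rx":-0.0217,"ry":0.0042,"rz":0,"grip":-1},{"dx":0.024,"dy":0.213,"dz":-0.05,"rx":-0.0217,"ry":0.0042,"rz":0,"grip":-1}]'; python3 to.py 'ramp(-55,113,y=1)';python3 - <<'E'
from cell import get_image
import cv2
t=cv2.cvtColor(get_image("top"),cv2.COLOR_RGB2BGR)[145:245,170:270];s=cv2.cvtColor(get_image("side"),cv2.COLOR_RGB2BGR)[125:225,205:305]
cv2.imwrite("pics/pre.png",cv2.resize(cv2.hconcat([t,s]),None,fx=4,fy=4,interpolation=cv2.INTER_CUBIC))
E
```

```text
clock: 10.5
eef_pos: [517.9, -128.9, 178.0]
tool_rot: [-3.133, -0.004, 1.434]
force: [0.1, -0.0, 0.3]
width: 85.3
gripper_force: 0.0
d [ 0.0055 -0.0097 -0.1626] r [-0.0008 -0.0012 -0.0008] | deg 0.6 pos [ 517.9 -128.9  178. ] F [ 0.1 -0.   0.3] w 85.3 t 10.5
```

View pics/pre.png

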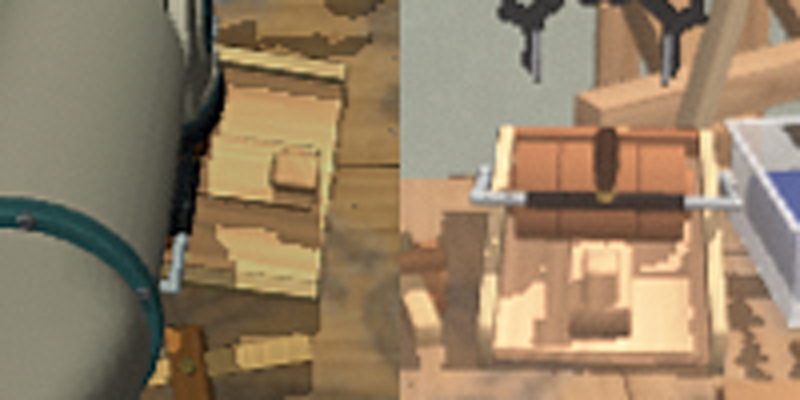

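The chock sits flat and centred (its block is at side-crop (600,270)) with its nose under the bar. The fingers at columns 537 and 668 straddle the handle at 606. I'll descend and pinch.

```bash
python3 -m creep '[{"dx":0.004,"dy":-0.006,"dz":-0.04,"rx":-0.0008,"ry":-0.001,"rz":0,"grip":-1},{"dx":0.004,"dy":-0.006,"dz":-0.09,"rx":-0.0008,"ry":-0.001,"rz":0,"grip":-1},{"dx":0.004,"dy":-0.006,"dz":-0.13,"rx":-0.0008,"ry":-0.001,"rz":0,"grip":-1},{"dx":0.004,"dy":-0.006,"dz":-0.16,"rx":-0.0008,"ry":-0.001,"rz":0,"grip":-1},{"dx":0.004,"dy":-0.006,"dz":-0.16,"rx":-0.0008,"ry":-0.001,"rz":0,"grip":-1}]'; python3 to.py 'ramp(-55,113,y=1)'
```

```text
clock: 11.22
eef_pos: [519.2, -134.3, 114.2]
tool_rot: [-3.14, 0.001, 1.429]
force: [-0.0, -0.6, 0.5]
width: 85.5
gripper_force: 0.0
d [ 0.0021  0.0037 -0.0029] r [ 0.0002 -0.0002  0.0001] | deg 0.1 pos [ 519.2 -134.3  114.2] F [-0.  -0.6  0.5] w 85.5 t 11.22
```

```bash
python3 -m creep '[{"dx":0.001,"dy":0.002,"dz":-0.001,"rx":0,"ry":0,"rz":0,"grip":1},{"dx":0.001,"dy":0.002,"dz":-0.001,"rx":0,"ry":0,"rz":0,"grip":1},{"dx":0.001,"dy":0.002,"dz":-0.001,"rx":0,"ry":0,"rz":0,"grip":1},{"dx":0.001,"dy":0.002,"dz":-0.001,"rx":0,"ry":0,"rz":0,"grip":1},{"dx":0.001,"dy":0.002,"dz":-0.001,"rx":0,"ry":0,"rz":0,"grip":1}]'; python3 to.py 'ramp(-55,113,y=1)'; python3 - <<'E'
import numpy as np
a=np.radians(81.9)
for th0 in (0,):
  for th in np.arange(0,109,8):
    r=np.radians(148.2-th);dx=143*(np.cos(r)-np.cos(np.radians(148.2)));dz=143*(np.sin(r)-np.sin(np.radians(148.2)))
    print(th,(np.array([dx*np.cos(a),dx*np.sin(a),dz])/400).round(4))
E
```

```text
clock: 11.85
eef_pos: [522.2, -133.4, 115.2]
tool_rot: [3.137, 0.001, 1.43]
force: [3.6, -0.9, 0.5]
width: 16.7
gripper_force: 58.5
d [-0.0055  0.0016 -0.0056] r [ 0.0003  0.0007 -0.    ] | deg 0.3 pos [ 522.2 -133.4  115.2] F [ 3.6 -0.9  0.5] w 16.7 t 11.85
0 [0. 0. 0.]
8 [0.0041 0.0289 0.0405]
16 [0.009  0.0631 0.0765]
24 [0.0145 0.1019 0.1073]
32 [0.0206 0.1445 0.1324]
40 [0.0271 0.1903 0.1512]
48 [0.0339 0.2381 0.1635]
56 [0.0409 0.2872 0.1688]
64 [0.0479 0.3366 0.1673]
72 [0.0548 0.3852 0.1588]
80 [0.0615 0.4322 0.1435]
88 [0.0678 0.4767 0.1218]
96 [0.0737 0.5177 0.0941]
104 [0.0789 0.5545 0.0608]
```

```bash
python3 -m creep '[{"dx":0.002,"dy":0.014,"dz":0.021,"rx":0,"ry":0,"rz":0,"grip":1},{"dx":0.004,"dy":0.029,"dz":0.0405,"rx":0,"ry":0,"rz":0,"grip":1},{"dx":0.009,"dy":0.063,"dz":0.0765,"rx":0,"ry":0,"rz":0,"grip":1},{"dx":0.0145,"dy":0.102,"dz":0.107,"rx":0,"ry":0,"rz":0,"grip":1},{"dx":0.0145,"dy":0.102,"dz":0.107,"rx":0,"ry":0,"rz":0,"grip":1}]'; python3 chk.py; python3 to.py 'ramp(-15,157,y=1)'
```

```text
clock: 12.48
eef_pos: [528.3, -91.3, 158.1]
tool_rot: [3.137, 0.001, 1.431]
force: [6.9, 0.5, -4.4]
width: 16.6
gripper_force: 59.6
(np.int64(242), np.float64(23.18), np.float64(27.47), array([11.05, 35.  ])) (np.int64(44), np.float64(22.18), np.float64(35.66), array([10.15, 36.  ])) absdiff 53.48621553884712
((0.19620981142951166, -0.9065093728995208), 0.26180540869633356)
d [-0.0063 -0.0037 -0.002 ] r [ 0.0002  0.0008 -0.0002] | deg 0.3 pos [528.2 -91.7 157.8] F [ 5.7 -0.1 -3.4] w 17.1 t 12.53
```

```bash
python3 -m creep '[{"dx":0.009,"dy":0.0425,"dz":0.025,"rx":0,"ry":0,"rz":0,"grip":1},{"dx":0.0165,"dy":0.088,"dz":0.044,"rx":0,"ry":0,"rz":0,"grip":1},{"dx":0.0234,"dy":0.136,"dz":0.056,"rx":0,"ry":0,"rz":0,"grip":1},{"dx":0.03,"dy":0.185,"dz":0.0615,"rx":0,"ry":0,"rz":0,"grip":1},{"dx":0.0374,"dy":0.235,"dz":0.06,"rx":0,"ry":0,"rz":0,"grip":1}]'; python3 to.py 'ramp(79,180,y=1)'
```

```text
clock: 13.15
eef_pos: [541.3, -0.6, 181.5]
tool_rot: [3.14, 0.005, 1.428]
force: [4.0, -4.3, -4.3]
width: 16.1
gripper_force: 58.5
d [-0.0058  0.0012 -0.0037] r [0.0008 0.0001 0.0003] | deg 0.3 pos [541.3  -0.6 181.5] F [ 4.  -4.3 -4.3] w 16.1 t 13.15
```

```bash
python3 -m creep '[{"dx":0.007,"dy":0.0486,"dz":-0.0085,"rx":0,"ry":0,"rz":0,"grip":1},{"dx":0.0136,"dy":0.0956,"dz":-0.0238,"rx":0,"ry":0,"rz":0,"grip":1},{"dx":0.02,"dy":0.14,"dz":-0.0455,"rx":0,"ry":0,"rz":0,"grip":1},{"dx":0.0258,"dy":0.181,"dz":-0.073,"rx":0,"ry":0,"rz":0,"grip":1},{"dx":0.031,"dy":0.214,"dz":-0.1,"rx":0,"ry":0,"rz":0,"grip":1}]'; python3 to.py 'ramp(167,136,y=1)'; python3 chk.py
```

```text
clock: 13.78
eef_pos: [554.1, 88.0, 140.7]
tool_rot: [3.14, 0.001, 1.43]
force: [4.1, -2.9, 2.4]
width: 16.6
gripper_force: 59.7
d [-0.0068 -0.0027 -0.0119] r [ 0.0003  0.0002 -0.    ] | deg 0.1 pos [554.1  88.  140.7] F [ 4.1 -2.9  2.4] w 16.6 t 13.78
(np.int64(242), np.float64(23.18), np.float64(27.47), array([11.05, 35.  ])) (np.int64(246), np.float64(21.98), np.float64(26.67), array([10.  , 33.75])) absdiff 15.88526872737399
((-0.15780289555162952, 0.06366793729651121), 0.8949955915411313)
```

The blank is holding against the chock with the keeper at about 1.79 rad. I'll release and lift.

```bash
python3 -m creep '[{"dx":0,"dy":0.003,"dz":-0.004,"rx":0,"ry":0,"rz":0,"grip":1},{"dx":0,"dy":0.003,"dz":-0.004,"rx":0,"ry":0,"rz":0,"grip":-1},{"dx":0,"dy":0.003,"dz":-0.004,"rx":0,"ry":0,"rz":0,"grip":-1},{"dx":0,"dy":0.003,"dz":-0.004,"rx":0,"ry":0,"rz":0,"grip":-1},{"dx":0,"dy":0.003,"dz":-0.004,"rx":0,"ry":0,"rz":0,"grip":-1}]'
python3 -m creep '[{"dx":0,"dy":0.003,"dz":0.04,"rx":0,"ry":0,"rz":0,"grip":-1},{"dx":0,"dy":0.003,"dz":0.1,"rx":0,"ry":0,"rz":0,"grip":-1},{"dx":0,"dy":0.003,"dz":0.2,"rx":0,"ry":0,"rz":0,"grip":-1},{"dx":0,"dy":0.003,"dz":0.3,"rx":0,"ry":0,"rz":0,"grip":-1},{"dx":0,"dy":0.003,"dz":0.4,"rx":0,"ry":0,"rz":0,"grip":-1}]'
python3 -m creep '[{"dx":-0.1,"dy":0,"dz":0,"rx":0,"ry":0,"rz":0,"grip":-1},{"dx":-0.2,"dy":0,"dz":0,"rx":0,"ry":0,"rz":0,"grip":-1},{"dx":-0.25,"dy":0,"dz":0,"rx":0,"ry":0,"rz":0,"grip":-1},{"dx":-0.25,"dy":0,"dz":0,"rx":0,"ry":0,"rz":0,"grip":-1},{"dx":-0.25,"dy":0,"dz":0,"rx":0,"ry":0,"rz":0,"grip":-1}]'
python3 chk.py;python3 - <<'E'
from cell import get_image
import cv2
t=cv2.cvtColor(get_image("top"),cv2.COLOR_RGB2BGR)[140:260,150:250];s=cv2.cvtColor(get_image("side"),cv2.COLOR_RGB2BGR)[125:245,205:305]
cv2.imwrite("pics/end.png",cv2.resize(cv2.hconcat([t,s]),None,fx=4,fy=4,interpolation=cv2.INTER_CUBIC))
E
```

```text
clock: 14.45
eef_pos: [553.0, 88.4, 139.7]
tool_rot: [-3.141, 0.002, 1.429]
force: [0.0, 0.1, 0.2]
width: 85.2
gripper_force: 0.0
clock: 15.08
eef_pos: [553.3, 89.8, 302.5]
tool_rot: [3.14, 0.001, 1.43]
force: [0.9, -0.3, -0.4]
width: 85.6
gripper_force: 0.0
clock: 15.7
eef_pos: [454.6, 89.7, 300.6]
tool_rot: [3.139, 0.001, 1.429]
force: [0.7, -0.0, 0.4]
width: 85.5
gripper_force: 0.0
(np.int64(242), np.float64(23.18), np.float64(27.47), array([11.05, 35.  ])) (np.int64(243), np.float64(22.85), np.float64(25.56), array([10., 34.])) absdiff 15.338345864661655
((-0.108940412039221, 0.06887116732708876), 0.8945488274097443)
```

View pics/end.png

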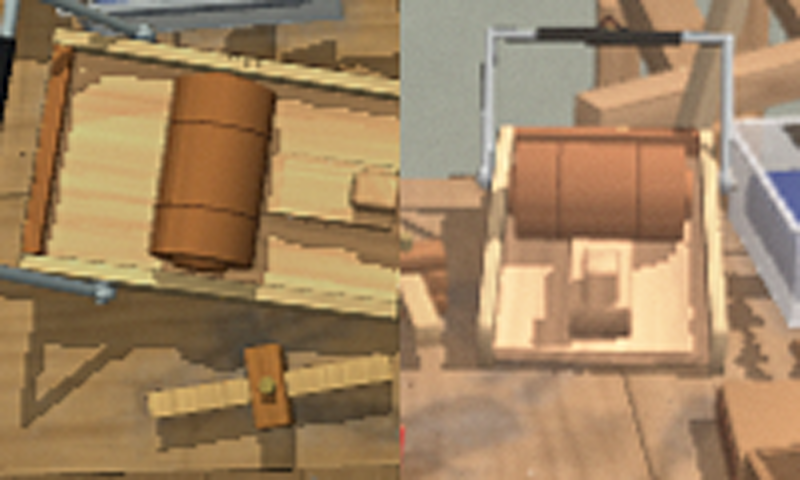

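The keeper is thrown back uphill, with its bar at side-crop (610,38). The blank rests square against the chock where it was, and nothing else has moved. I'll hand the job in.

```bash
python3 -c "
from cell import ctrl;print(ctrl.finish_job())"
```

```text
the job is handed in; nothing more can be done
None
```

The job is handed in at about 16 s, but no verdict came back: the last pictures show the chock snug under the blank, the keeper thrown fully back uphill, the blank about 1 mm or less from its start, and nothing else visibly moved.

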